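# Pull-test three spring clips and discard the tired one

### The arm

A 6-joint arm with a two-finger parallel gripper is mounted at the origin on a cart in front of the work surface, level with it; the furniture and walls round the work are solid. World frame = base frame: x ahead of the robot, y to its left, z up, the work surface at z = 0. Lengths are in m, angles in rad, forces in N, time in s.
With the tool pointing down it reaches from about 0.3 to 0.875 m from the base axis. Payload 6.4 kg.
Tool frame: the origin (TCP) lies at the very end of the fingers, on their centre line; the grasp point (between the pads) lies 19 mm behind it; z points along the fingers, y is the line along which they close (so a half turn about z gives the same grasp; the last joint's range is limited). The gripper opens to 85 mm and grips with 20 to 120 N. Pads are 22 mm wide; open, the fingers measure 114 mm over their backs; the gripper's body (76 mm by 85 mm) begins 54 mm behind the grasp point. The pads swing forward as they close: fully open they stand 13 mm farther back than shut.
Start: joints at [-1.359, 0.181, 1.607, -0, 1.354, -0.206], TCP at [0.233, -0.526, 0.231] pointing down, gripper open.
Joint ranges: [-2.99, 2.99], [-0.89, 2.07], [0.3, 2.58], [-1.14, 4.28], [0, 2.63], [-3.12, 3.12]. Speed limits (rad/s): [2.57, 2.57, 3.01, 3.14, 3.14, 3.14].

### API

Orientations are given as a unit quaternion [w, x, y, z].
In Python, from bench import ctrl gives the robot as it stands.
- The arm moves only by the tool jog_arm, never from a script. Its argument "series" is a list that holds one entry, the list of rows, each a list of 7 numbers: the shift along the tool's x, y, z in mm, then the turn, a rotation vector about the tool's x, y, z in rad, then the finger opening in mm, from 0 to 85.4. In form: [[[tx, ty, tz, rx, ry, rz, gripper], ...]]. A call has exactly 10 rows; each row shifts and turns the commanded pose from where the row before left it, along the tool's axes as they then stand; what a row does not reach is not made up. A row lasts 1/10 s, in which the tool goes at most 50 mm and 8.59 degrees, less where a joint would pass 70% of its speed; a pose out of reach is approached as far as the arm can. A call with a gripper value outside its range is refused whole. The fingers move at their own pace and stop on an object; the grip force is fixed at half the most. Time passes only in rows, so rows that do not move let the fingers close, or fill a call up. It gives the time, the measured TCP pose, the force, the opening and the grip force at its end, in the units of the state.
- ctrl.get_obs(): the state, without advancing time (a new reading comes with each control period).
- ctrl.camera(name): name is "scene" or "top" or "wrist"; returns a dict with "frame" (420x560x3 uint8, blue, green, red), "z_map" (420x560 float32, m along the optical axis (not along the pixel's ray), 0 where there is no reading), "fx", "fy", "cx", "cy" (pixels), "xyz" and "rotation" of the camera in the world. Camera axes: x right, y down, z forward; pixel columns grow to the right and rows downward; lengths in m; the calibration is good to about 2 mm. A picture is of the moment at which its call begins.
- ctrl.hand_in(): hands the job in; it is judged then, once.
The state is a dict: "time_s": time; "q": joint angles; "dq": joint speeds; "joint_efforts": joint torques, N m; "eef_pos": TCP position; "eef_rot": TCP orientation; "wrist_force": force on the tool from outside, world axes, zero at the start; "torque": the same for the moment, N m; "opening": opening from 0.0 (shut) to 1.0 (fully open); "grasp_force": force on a finger pad.
Only numpy, scipy, OpenCV 4.12 (cv2) and the standard library are available. Lean on these libraries where they do the work, as an engineer would, in place of code of your own. Each camera call takes 0.05 s, during which the arm holds its last target. There are 200 camera calls.

### The job

Pull-test the three spring clips on the test board: draw each gauge 5 to 10 mm towards you through its clip's jaws, straight, level and gently, and feel how hard the clip holds, without pulling the gauge out yet or wrenching or lifting the clip. Then draw the gauge right out of the clip that holds weakest, leave that gauge on the board and lay the clip in the card scrap tray; the other two clips keep their places and their gauges, and the loupe, tin and jar are not disturbed.

Things in the scene. Friction and masses are not known exactly. Their poses are not given: they have to be found in the camera images.
- board: pull-test board, fixed to the bench: wood, 188 (x) x 246 (y) x 10 mm. Origin at the centre of its underside, z up, +x away from the robot at yaw 0. The front part (x -94 to +30 mm) is bare; the gauges stand on it. At x = +54 mm small steel dowels, 5 mm thick, 6 mm high, stand 19 mm either side of each slot's middle line, one each side of a clip.
- stop (a point): foot of the upright aluminium stop bar that crosses the board: board x = +40 mm (the bar's far face), y = 0, z = 10 mm (board top). The bar is 4 mm thick, rises 18 mm above the board, and has three open slots 20 mm wide at board y = -76, 0 and +76 mm, a clip behind each; which clip is behind which slot changes
- clip_a: one of three steel spring clips that look alike, on its side behind a slot, square to the board, loose. Origin on the pivot axis at the underside, z up, jaws to -x. 24 mm high, 65 mm long (x -36 to +31 mm), 35 mm wide over the thumb plates. Grip it at the pivot housing (x -10 to +14 mm, 30 mm wide, 24 mm high): that does not work the jaws. About 70 g
- clip_a_jaw: the spring-loaded lever of clip_a, on its -y side, hinged on the pivot; origin and axes as the clip's when it holds a blade. It presses the blade against the other lever: about 6 to 8 N in a sound clip, 2 to 3 N in the tired one
- gauge_a: pull gauge held by clip_a, square to the board, about 30 g, standing loose on the board: a dark wooden grip 34 (x) x 12 (y) x 28 (z) mm with a brass blade 2 mm thick, 14 mm high, out of its +x end. Origin at the underside of the grip's middle, z up, +x along the blade. At the start the blade is 17 to 20 mm deep in the jaws; it draws out towards -x.
- gauge_a_tip (a point): tip of gauge_a's blade, 69 mm from the grip's middle along +x, 12 mm above the grip's underside; at clip x = -14 to -17 mm at the start, out of the jaws beyond clip x = -36 mm
- clip_b: second clip, outwardly the same as clip_a. The housing's front shoulders (clip x = -10 mm) bear on the far face of the stop when its gauge is pulled; the jaws reach forward through the slot and the spring-closed lips (clip x -34 to -24 mm) hold the blade. Nothing but the stop holds a clip: it lifts straight up
- clip_b_jaw: the spring-loaded lever of clip_b, on its -y side, hinged on the pivot; origin and axes as the clip's when it holds a blade. It presses the blade against the other lever: about 6 to 8 N in a sound clip, 2 to 3 N in the tired one
- gauge_b: pull gauge held by clip_b, square to the board, about 30 g, standing loose on the board: a dark wooden grip 34 (x) x 12 (y) x 28 (z) mm with a brass blade 2 mm thick, 14 mm high, out of its +x end. Origin at the underside of the grip's middle, z up, +x along the blade. At the start the blade is 17 to 20 mm deep in the jaws; it draws out towards -x.
- gauge_b_tip (a point): tip of gauge_b's blade, 69 mm from the grip's middle along +x, 12 mm above the grip's underside; at clip x = -14 to -17 mm at the start, out of the jaws beyond clip x = -36 mm
- clip_c: third clip, outwardly the same as clip_a. One of the three, any of them, has a tired spring: its gauge draws out with about 2 to 4 N, those of the other two, which are alike, with about 6 to 10 N, steady once the blade slips, over the first 10 mm or so. Nothing visible shows which
- clip_c_jaw: the spring-loaded lever of clip_c, on its -y side, hinged on the pivot; origin and axes as the clip's when it holds a blade. It presses the blade against the other lever: about 6 to 8 N in a sound clip, 2 to 3 N in the tired one
- gauge_c: pull gauge held by clip_c, square to the board, about 30 g, standing loose on the board: a dark wooden grip 34 (x) x 12 (y) x 28 (z) mm with a brass blade 2 mm thick, 14 mm high, out of its +x end. Origin at the underside of the grip's middle, z up, +x along the blade. At the start the blade is 17 to 20 mm deep in the jaws; it draws out towards -x.
- gauge_c_tip (a point): tip of gauge_c's blade, 69 mm from the grip's middle along +x, 12 mm above the grip's underside; at clip x = -14 to -17 mm at the start, out of the jaws beyond clip x = -36 mm
- scrap_tray: shallow card tray of offcuts, fixed: 60 (x) x 110 (y) x 14 mm outside, walls 2 mm thick and 13 mm high, floor 2 mm thick; origin at the centre of its underside, z up, long side along y. A clip goes in only lengthwise, and the fingers beside a clip do not fit between its long walls
- loupe: black eye loupe, 42 mm, loose, a bystander; origin at its underside
- putty_tin: flat round dark tin, 61 mm across, 26 mm high, loose, a bystander; origin at its underside
- metal_jar: squat pale jar with a lid, 69 mm across, 70 mm high, loose, a bystander; origin at its underside

How it is judged:
On the way:
1. every gauge has been drawn at least 4 mm through its clip's jaws and is still held in them, with every clip in its place behind the stop (distance of each of gauge_a_tip, gauge_b_tip, gauge_c_tip from where it was at the start of the episode above 0.004 m and x of gauge_a_tip in the frame of clip_a between -0.032 and -0.016 m and distance of each of clip_a, clip_b, clip_c from where it was at the start of the episode below 0.006 m and angle between each of clip_a, clip_b, clip_c's own z axis and vertical below 0.15 rad and x of gauge_b_tip in the frame of clip_b between -0.032 and -0.016 m and x of gauge_c_tip in the frame of clip_c between -0.032 and -0.016 m), for 0.1 s.
At the end, for the whole second after the job is handed in: One clip rests in the tray (pivot within 28 mm across, 45 mm along of its middle, under 30 mm high), its gauge out (tip at board x under 10 mm) and on the board; the other two, within 6 mm of their start, upright to 0.15 rad, still press their gauges with over 4.5 N, as only sound clips do (((x of clip_a in the frame of scrap_tray between -0.028 and 0.028 m and y of clip_a in the frame of scrap_tray between -0.045 and 0.045 m and z of clip_a in the frame of scrap_tray below 0.03 m and linear speed of clip_a below 0.02 m/s and x of gauge_a_tip in the frame of board below 0.01 m and x of gauge_a in the frame of board above -0.1 m and z of gauge_a in the frame of board between 0.006 and 0.03 m and distance of each of clip_b, clip_c from where it was at the start of the episode below 0.006 m and angle between each of clip_b, clip_c's own z axis and vertical below 0.15 rad and contact force between clip_b_jaw and gauge_b above 4.5 N and contact force between clip_c_jaw and gauge_c above 4.5 N) or (x of clip_b in the frame of scrap_tray between -0.028 and 0.028 m and y of clip_b in the frame of scrap_tray between -0.045 and 0.045 m and z of clip_b in the frame of scrap_tray below 0.03 m and linear speed of clip_b below 0.02 m/s and x of gauge_b_tip in the frame of board below 0.01 m and x of gauge_b in the frame of board above -0.1 m and z of gauge_b in the frame of board between 0.006 and 0.03 m and distance of each of clip_a, clip_c from where it was at the start of the episode below 0.006 m and angle between each of clip_a, clip_c's own z axis and vertical below 0.15 rad and contact force between clip_a_jaw and gauge_a above 4.5 N and contact force between clip_c_jaw and gauge_c above 4.5 N) or (x of clip_c in the frame of scrap_tray between -0.028 and 0.028 m and y of clip_c in the frame of scrap_tray between -0.045 and 0.045 m and z of clip_c in the frame of scrap_tray below 0.03 m and linear speed of clip_c below 0.02 m/s and x of gauge_c_tip in the frame of board below 0.01 m and x of gauge_c in the frame of board above -0.1 m and z of gauge_c in the frame of board between 0.006 and 0.03 m and distance of each of clip_a, clip_b from where it was at the start of the episode below 0.006 m and angle between each of clip_a, clip_b's own z axis and vertical below 0.15 rad and contact force between clip_a_jaw and gauge_a above 4.5 N and contact force between clip_b_jaw and gauge_b above 4.5 N))); the robot touches nothing.
It fails at once if a clip is wrenched against the board or its stop (more than 13 N) with the gauge still in its jaws ((contact force between clip_a and board above 13 N and distance between gauge_a_tip and clip_a below 0.033 m) or (contact force between clip_b and board above 13 N and distance between gauge_b_tip and clip_b below 0.033 m) or (contact force between clip_c and board above 13 N and distance between gauge_c_tip and clip_c below 0.033 m)).
It fails at once if a clip is lifted or dragged more than 6 mm from its place with the gauge still in its jaws ((distance of clip_a from where it was at the start of the episode above 0.006 m and distance between gauge_a_tip and clip_a below 0.033 m) or (distance of clip_b from where it was at the start of the episode above 0.006 m and distance between gauge_b_tip and clip_b below 0.033 m) or (distance of clip_c from where it was at the start of the episode above 0.006 m and distance between gauge_c_tip and clip_c below 0.033 m)).
It fails at once if a gauge still in the jaws is lifted more than 6 mm off the board or skewed more than 0.12 rad to its clip ((distance between gauge_a_tip and clip_a below 0.033 m and (z of gauge_a in the frame of board above 0.016 m or angle between the x axis of gauge_a and the x axis of clip_a, either way round above 0.12 rad)) or (distance between gauge_b_tip and clip_b below 0.033 m and (z of gauge_b in the frame of board above 0.016 m or angle between the x axis of gauge_b and the x axis of clip_b, either way round above 0.12 rad)) or (distance between gauge_c_tip and clip_c below 0.033 m and (z of gauge_c in the frame of board above 0.016 m or angle between the x axis of gauge_c and the x axis of clip_c, either way round above 0.12 rad))).
It fails at once if the loupe, the tin or the jar is pushed more than 30 mm (distance of any of loupe, putty_tin, metal_jar from where it was at the start of the episode above 0.03 m).
It also fails if it takes over 72 s, if anything falls off the work surface, if the arm or the gripper's body presses on something with over 40 N, if the wrist force passes 120 N, or if a joint passes its speed limit or range.

## Working session

There is one attempt and no reset: what is moved stays moved. The work goes in short steps, Python scripts to look and compute and a tool call to move; the robot and the scene stay as the last step left them, time stands still between calls to the robot, and variables do not carry over. Pictures are saved under pics/ and viewed, at most 10 in all, crops included, and the job is handed in when it is done.

Besides the shell and the picture viewer there is one more tool, called after "Emit:" as a command line: name --argument value ..., lists and objects as JSON in quotes. jog_arm: Moves the arm, as the interface text tells. Its arguments: {"type":"object","properties":{"series":{"type":"array"}},"required":["series"]}

```bash
mkdir -p pics; cat > h.py <<'E'
import numpy as np, cv2
from bench import ctrl
def pts(c):
    z=c["z_map"]; v,u=np.indices(z.shape)
    p=np.stack([(u-c["cx"])/c["fx"]*z,(v-c["cy"])/c["fy"]*z,z],-1)
    R=np.array(c["rotation"])
    return p@R.T+np.array(c["xyz"])
E
python3 - <<'E'
from h import *
for n in("top","scene"):
    c=ctrl.camera(n); cv2.imwrite(f"pics/{n}0.png",c["frame"]); np.savez(f"{n}0.npz",**c)
    print(n,c["fx"],c["cx"],c["cy"],c["xyz"],np.round(c["rotation"],3).tolist())
print(ctrl.get_obs())
E
```

```text
top 518.1601383231651 271.44272920231083 206.4767958448626 [ 0.38804316 -0.12403133  0.94171326] [-0.073, 0.734, -0.672, 0.07]
scene 503.60557926539246 280.13691508663686 215.1041645860147 [ 0.17678326 -0.84438224  0.4312645 ] [-0.527, 0.813, -0.206, 0.134]
{'time_s': 0.1, 'q': array([-1.35930718e+00,  1.81469673e-01,  1.60787134e+00, -2.46494454e-05,
        1.35378085e+00, -2.06282365e-01]), 'dq': array([ 4.31781748e-04, -4.91153636e-04, -1.67408989e-03,  1.24842018e-03,
       -9.21396383e-05,  8.82922863e-04]), 'joint_efforts': array([ 3.52766856e-04, -4.45874763e+01, -3.52238131e+01, -3.67036691e-04,
        4.14589798e-03, -2.04556994e-05]), 'eef_pos': array([ 0.23320818, -0.52506617,  0.23049031]), 'eef_rot': array([-7.64571826e-04,  9.78261745e-01,  2.07372549e-01, -1.40241307e-05]), 'wrist_force': array([ 0.14590924, -0.63844953,  0.02013817]), 'torque': array([-0.06587989, -0.02252687,  0.00259739]), 'grasp_force': 0.0, 'opening': 1.0023159321155888}
```

View pics/top0.png

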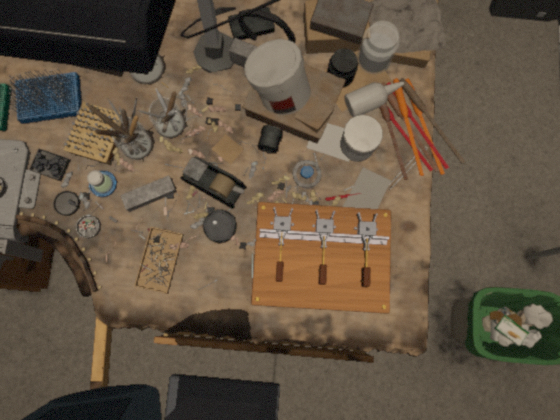

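View pics/scene0.png

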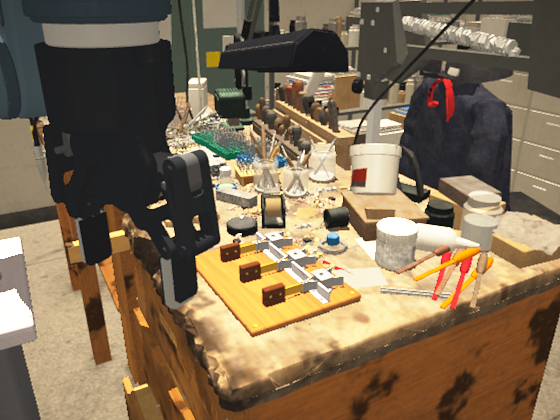

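The top view shows the board at (322,257) with gauges at (280,270), (323,273) and (366,276) and clips at (283,225), (325,227) and (367,229). The likely tray is at (160,260), the tin at (220,225), the loupe at (270,138) and the jar at (363,135). The rotation is a quaternion, so I'll measure with that.

```bash
cat > h.py <<'E'
import numpy as np, cv2
from bench import ctrl
from scipy.spatial.transform import Rotation as Ro
def quat(q): return Ro.from_quat(np.roll(q,-1)).as_matrix()
def pts(c):
    z=c["z_map"]; v,u=np.indices(z.shape)
    p=np.stack([(u-c["cx"])/c["fx"]*z,(v-c["cy"])/c["fy"]*z,z],-1)
    P=p@quat(c["rotation"]).T+np.array(c["xyz"]); P[z==0]=np.nan
    return P
def tool():
    o=ctrl.get_obs(); return o,quat(o["eef_rot"])
E
python3 - <<'E'
from h import *
c=dict(np.load("top0.npz")); P=pts(c); f=c["frame"]
for n,(u,v) in dict(tray=(160,260),yel=(95,135),tin=(220,225),board=(300,290),ga=(280,270),gb=(323,273),gc=(366,276),ca=(283,225),cb=(325,227),cc=(367,229),jar=(363,135)).items(): print(n,P[v,u].round(4))
# board by colour and height
hsv=cv2.cvtColor(f,cv2.COLOR_BGR2HSV)
v,u=np.indices(f.shape[:2]); Z=P[...,2]
m=((u>245)&(u<400)&(v>195)&(v<320)&(Z>0.005)&(Z<0.016)&(hsv[...,1]>120)).astype(np.uint8)
m=cv2.morphologyEx(m,cv2.MORPH_OPEN,np.ones((3,3)))
p=P[m>0][:,:2].astype(np.float32); r=cv2.minAreaRect(p*1000);print("board",r, np.median(P[m>0][:,2]))
print(np.round(cv2.boxPoints(r),1))
# objects above board
hi=((u>245)&(u<400)&(v>195)&(v<320)&(Z>0.022)&(Z<0.06)).astype(np.uint8)
n,l,s,_=cv2.connectedComponentsWithStats(hi)
for i in range(1,n):
    if s[i,4]>8: q=P[l==i]; print(s[i],np.round(cv2.minAreaRect((q[:,:2]*1000).astype(np.float32))[0],1),q[:,2].max().round(4),q.min(0).round(3),q.max(0).round(3))
# tray
for (a,b,cc,d) in((130,190,220,300),(60,130,95,170)):
    m=((u>a)&(u<b)&(v>cc)&(v<d)&(Z>0.009)&(Z<0.025)).astype(np.uint8)
    n,l,s,_=cv2.connectedComponentsWithStats(m)
    for i in range(1,n):
        if s[i,4]>15: q=P[l==i]; print("tray?",s[i],cv2.minAreaRect((q[:,:2]*1000).astype(np.float32)),np.median(q[:,2]),q[:,2].max())
a=cv2.resize(f[190:320,120:400],(800,371),interpolation=cv2.INTER_CUBIC); cv2.imwrite("pics/t1.png",a)
E
```

```text
tray [0.4654 0.0805 0.004 ]
yel [0.6828 0.2256 0.027 ]
tin [ 0.5362 -0.0223  0.0198]
board [ 0.4339 -0.1755  0.008 ]
ga [ 0.4637 -0.1366  0.0375]
gb [ 0.4653 -0.2117  0.0343]
gc [ 0.4662 -0.2857  0.0402]
ca [ 0.5434 -0.1352  0.0364]
cb [ 0.5467 -0.2098  0.0345]
cc [ 0.5493 -0.2839  0.0365]
jar [ 0.7111 -0.2626  0.0695]
board ((505.98590087890625, -210.43576049804688), (204.13417053222656, 245.9960174560547), 1.6160187721252441) 0.01001801069533359
[[ 400.5  -90.4]
 [ 407.4 -336.3]
 [ 611.5 -330.5]
 [ 604.5  -84.6]]
[ 260  207  129   80 1752] [ 512.7 -209.6] 0.0428 [ 0.445 -0.323  0.022] [ 0.58  -0.095  0.043]
tray? [134 227  49  67 277] ((465.7947998046875, 81.8717041015625), (60.77408981323242, 110.0968017578125), 82.19657897949219) 0.012941046816951296 0.018953616334255408
tray? [ 61  96  20  21 301] ((740.7334594726562, 287.26556396484375), (36.27581787109375, 38.0708122253418), 12.01858901977539) 0.020940499166067328 0.024938927333179373
tray? [119 137   5   6  17] ((680.91259765625, 180.2195281982422), (2.485273838043213, 9.345589637756348), 77.84220123291016) 0.017436830987891394 0.023321116826323873
tray? [107 144   8  20  33] ((654.1548461914062, 195.52999877929688), (4.143383026123047, 38.921016693115234), 78.28644561767578) 0.013182122923414474 0.024814394313905863
tray? [ 61 158   8  12  47] ((627.3452758789062, 279.945556640625), (21.618019104003906, 12.959547996520996), 2.9203944206237793) 0.012782643166536656 0.01725384829455434
```

View pics/t1.png

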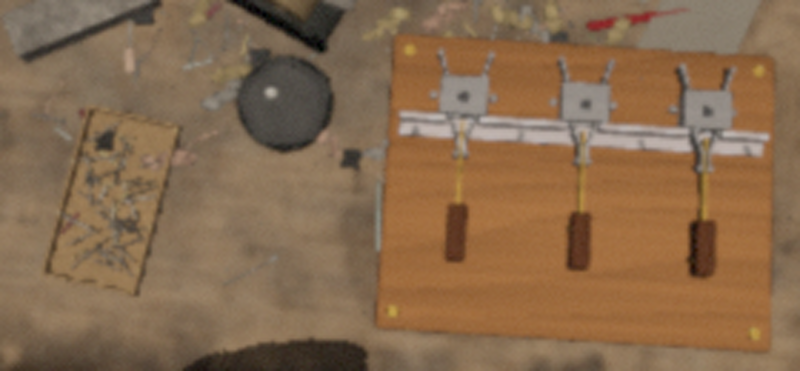

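The crop shows the tray running lengthwise roughly along world x, with its three clips and gauges square behind the stop. Next I'll refine with colour masks and rays onto known planes.

```bash
cat >> h.py <<'E'
def ray(c,uv,z):
    uv=np.atleast_2d(uv).astype(float)
    d=np.c_[(uv[:,0]-c["cx"])/c["fx"],(uv[:,1]-c["cy"])/c["fy"],np.ones(len(uv))]@quat(c["rotation"]).T
    o=np.array(c["xyz"]); return (o+d*((z-o[2])/d[:,2])[:,None])[:,:2]
def rect(mask,c,z,minpx=20):
    out=[]
    for k in cv2.findContours(mask.astype(np.uint8),cv2.RETR_EXTERNAL,cv2.CHAIN_APPROX_NONE)[0]:
        if cv2.contourArea(k)<minpx: continue
        r=cv2.minAreaRect((ray(c,k[:,0],z)*1000).astype(np.float32)); out.append((cv2.boundingRect(k),np.round(r[0],1),np.round(r[1],1),round(r[2],2)))
    return out
E
python3 - <<'E'
from h import *
c=dict(np.load("top0.npz")); f=c["frame"]; h=cv2.cvtColor(f,cv2.COLOR_BGR2HSV); v,u=np.indices(f.shape[:2])
roi=(u>248)&(u<397)&(v>198)&(v<315)
print(h[290,300],h[270,280],h[273,323],h[250,250],h[225,283])
org=roi&(h[...,1]>140)&(h[...,2]>120)
org=cv2.morphologyEx(org.astype(np.uint8),cv2.MORPH_CLOSE,np.ones((7,7)))
for r in rect(org,c,.01,500): print("board",r)
for r in rect(roi&(h[...,2]<105)&(h[...,1]>100)&(v>255),c,.038,30): print("grip",r)
for r in rect(roi&(h[...,1]<70)&(h[...,2]>100)&(h[...,2]<200)&(v<240),c,.034,20): print("grey",r)
o,R=tool(); print(R.round(3))
E
```

```text
[ 15 155 153] [ 10 169  92] [  9 159  93] [ 15  91 143] [ 11  23 120]
board ((251, 199, 140, 114), array([ 504.2, -210. ]), array([199.7, 243.6]), 1.4)
grip ((361, 264, 9, 23), array([ 467.9, -284.2]), array([38.1, 13.9]), 2.82)
grip ((318, 264, 8, 21), array([ 463. , -209.7]), array([34.6, 12. ]), 0.36)
grip ((276, 262, 7, 20), array([ 461. , -135.1]), array([32.9, 10.4]), 4.77)
grey ((260, 209, 129, 31), array([ 552.1, -207.2]), array([ 54.1, 226.5]), 5.04)
grey ((343, 199, 39, 10), array([ 595.2, -273.3]), array([16.5, 68.6]), 5.06)
[[ 0.914  0.406 -0.   ]
 [ 0.406 -0.914  0.001]
 [ 0.    -0.002 -1.   ]]
```

Emit:
jog_arm --series '[[[42,-23.5,4,0,0,0,85],[43,-24,4,0,0,0,85],[43,-24,4,0,0,0,85],[43,-24,4,0,0,0,85],[43,-24,4,0,0,0,85],[43,-24,4,0,0,0,85],[43,-24,4,0,0,0,85],[43,-24,0,0,0,0.1,60],[0,0,0,0,0,0.14,50],[0,0,0,0,0,0.14,50]]]'

```text
time_s: 1.1
eef_pos: [0.4698, -0.2092, 0.2028]
eef_rot: [-0.0, 1.0, 0.018, -0.0]
wrist_force: [-0.2, -0.5, -0.2]
opening: 0.587
grasp_force: 0.0
```

```bash
python3 - <<'E'
from h import *
c=ctrl.camera("wrist"); np.savez("w0.npz",**c); cv2.imwrite("pics/w0.png",c["frame"])
o,R=tool(); print(o["eef_pos"],R.round(3).tolist(),o["wrist_force"],c["xyz"],quat(c["rotation"]).round(3).tolist())
E
```

```text
[ 0.46940636 -0.20998092  0.20280472] [[1.0, 0.028, -0.001], [0.028, -1.0, 0.001], [-0.001, -0.001, -1.0]] [-0.04964956  0.01669024 -0.40388533] [ 0.55056084 -0.20640533  0.34566371] [[0.037, -0.949, -0.313], [-0.999, -0.035, -0.012], [0.0, 0.313, -0.95]]
```

View pics/w0.png

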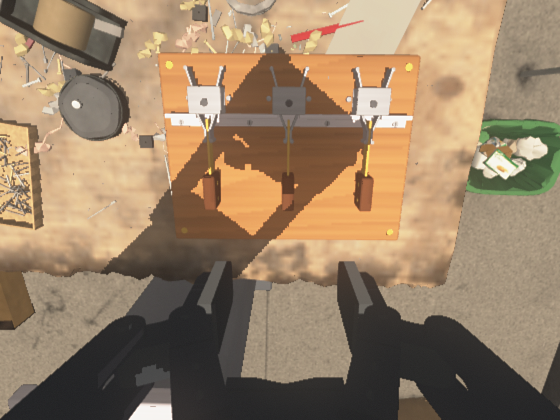

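The wrist view shows the board with corners (160,54), (420,56), (397,239) and (177,238). Grips are at (210,190), (288,190) and (364,191), housings at (205,100), (289,98) and (373,100), and the stop bar lies along row 121.

```bash
cat >> h.py <<'E'
def meas(c):
    P=pts(c); Z=P[...,2]; v,u=np.indices(Z.shape)
    print("corners",ray(c,[(160,54),(420,56),(397,239),(177,238)],.01).round(4).tolist())
E
python3 - <<'E'
from h import *
c=dict(np.load("w0.npz")); meas(c); P=pts(c); Z=P[...,2]; v,u=np.indices(Z.shape); f=c["frame"]; h=cv2.cvtColor(f,cv2.COLOR_BGR2HSV)
print("noise board z",np.nanstd(Z[215:235,220:260]),np.nanmean(Z[215:235,220:260]))
for n,b in dict(a=(190,230,165,218),b=(270,305,165,218),c=(345,385,165,218)).items():
    m=(u>b[0])&(u<b[1])&(v>b[2])&(v<b[3])&(Z>.031)&(Z<.046)
    for r in rect(m,c,.038): print("grip",n,r)
for n,b in dict(a=(180,235,75,115),b=(265,315,75,115),c=(345,400,75,115)).items():
    m=(u>b[0])&(u<b[1])&(v>b[2])&(v<b[3])&(Z>.027)&(Z<.042)
    for r in rect(cv2.morphologyEx(m.astype(np.uint8),cv2.MORPH_OPEN,np.ones((15,15))),c,.034): print("housing",n,r)
for n,b in dict(a=(190,230,140,168),b=(270,305,140,168),c=(350,385,140,168)).items():
    w=f[b[2]:b[3],b[0]:b[1]].astype(int); s=h[b[2]:b[3],b[0]:b[1]]
    col=(s[...,0]>17)&(s[...,1]>120)
    vv,uu=np.nonzero(col); q=ray(c,np.c_[uu+b[0],vv+b[2]],.029) if len(uu) else np.zeros((1,2)); 
    print("blade",n,len(uu), (q.mean(0)*1000).round(1), np.polyfit(q[:,0],q[:,1],1).round(4) if len(uu)>9 else "")
E
```

```text
corners [[0.5876, -0.0896], [0.5947, -0.3306], [0.4106, -0.3356], [0.4029, -0.0933]]
noise board z 0.0007275234204434442 0.010326882190799714
grip a ((202, 174, 16, 36), array([ 464.8, -137.4]), array([34.9, 13.2]), 1.93)
grip b ((282, 176, 12, 35), array([ 466.1, -212.4]), array([34. , 10.8]), 2.1)
grip c ((358, 176, 16, 35), array([ 468.8, -287.3]), array([34. , 13.3]), 2.1)
housing a ((188, 86, 33, 28), array([ 549. , -134.4]), array([22.9, 29.3]), 2.1)
housing b ((272, 87, 34, 28), array([ 550.9, -210. ]), array([23. , 29.8]), 2.1)
housing c ((357, 87, 32, 28), array([ 553.7, -285.5]), array([23. , 29.4]), 2.1)
blade a 51 [ 498.3 -135.9] [ 0.0196 -0.1457]
blade b 37 [ 501.2 -211.3] [ 0.0199 -0.2213]
blade c 62 [ 502.8 -287.6] [ 0.0089 -0.292 ]
```

Emit:
jog_arm --series '[[[-3,0,30,0,0,-0.006,45],[0,0,30,0,0,0,40],[0,0,30,0,0,0,40],[0,0,25,0,0,0,40],[0,0,15,0,0,0,40],[0,0,11,0,0,0,40],[0,0,0,0,0,0,40],[0,0,0,0,0,0,40],[0,0,0,0,0,0,40],[0,0,0,0,0,0,40]]]'

```text
time_s: 2.15
eef_pos: [0.4668, -0.212, 0.0633]
eef_rot: [0.001, 1.0, 0.022, 0.001]
wrist_force: [-0.2, 0.2, -0.4]
opening: 0.469
grasp_force: 0.0
```

```bash
python3 - <<'E'
from h import *
c=ctrl.camera("wrist"); np.savez("w1.npz",**c); f=c["frame"]
cv2.imwrite("pics/w1.png",f)
o,R=tool(); print(o["eef_pos"],R.round(3).tolist(),o["wrist_force"],o["opening"])
g=cv2.cvtColor(f,cv2.COLOR_BGR2GRAY)
for r in (255,265,275,285,295,305): print(r,g[r,200:380:4].tolist())
E
```

```text
[ 0.46669453 -0.2118647   0.06318875] [[0.999, 0.044, 0.001], [0.044, -0.999, -0.001], [0.001, 0.001, -1.0]] [-0.33057131  0.22151724  0.06318757] 0.46935385281026937
255 [193, 193, 193, 193, 195, 195, 195, 195, 195, 195, 195, 195, 196, 196, 196, 196, 196, 198, 110, 67, 69, 69, 66, 65, 95, 97, 97, 96, 97, 98, 97, 98, 96, 96, 95, 93, 92, 94, 94, 105, 190, 190, 189, 190, 190]
265 [95, 97, 190, 191, 191, 192, 191, 110, 110, 81, 59, 195, 192, 192, 192, 192, 192, 192, 194, 66, 69, 69, 68, 65, 90, 91, 91, 91, 90, 91, 91, 91, 53, 55, 107, 109, 125, 187, 186, 186, 187, 187, 187, 187, 188]
275 [96, 93, 91, 58, 58, 61, 109, 109, 110, 60, 57, 186, 187, 187, 188, 188, 190, 190, 191, 68, 70, 69, 69, 68, 96, 97, 96, 96, 97, 95, 97, 111, 54, 55, 80, 108, 110, 86, 60, 61, 142, 197, 198, 198, 198]
285 [89, 81, 55, 56, 56, 108, 108, 109, 57, 57, 57, 186, 187, 189, 189, 189, 190, 190, 99, 97, 96, 96, 96, 97, 97, 97, 97, 95, 95, 194, 193, 195, 54, 57, 59, 108, 110, 109, 82, 62, 64, 74, 195, 195, 195]
295 [69, 50, 52, 51, 106, 107, 107, 55, 54, 55, 57, 130, 193, 192, 192, 101, 97, 97, 98, 98, 98, 97, 96, 96, 97, 97, 92, 194, 194, 188, 185, 188, 56, 58, 57, 58, 110, 109, 109, 70, 62, 62, 64, 191, 191]
305 [49, 49, 49, 51, 50, 112, 115, 54, 51, 53, 53, 97, 95, 96, 98, 97, 98, 98, 99, 99, 99, 99, 99, 109, 199, 198, 197, 198, 198, 198, 198, 198, 72, 60, 59, 62, 102, 119, 60, 60, 61, 60, 62, 60, 106]
```

View pics/w1.png

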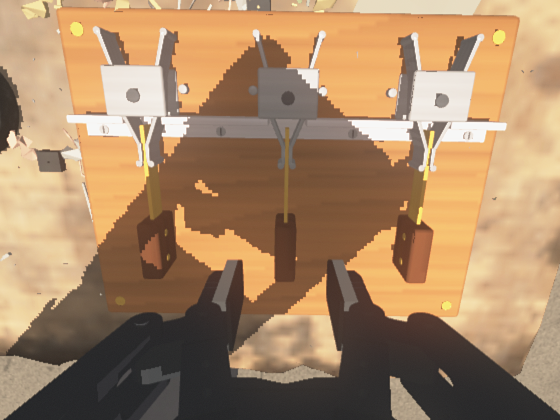

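The image mid between pads (col 285.5) matches grip b (276-296), so it is centred. I'll trim the yaw slightly and go down.

Emit:
jog_arm --series '[[[0,0,10,0,0,0.01,36],[0,0,12,0,0,0,30],[0,0,12,0,0,0,26],[0,0,8,0,0,0,24],[0,0,4,0,0,0,22],[0,0,0,0,0,0,20],[0,0,0,0,0,0,18],[0,0,0,0,0,0,17],[0,0,0,0,0,0,16],[0,0,0,0,0,0,16]]]'

```text
time_s: 3.2
eef_pos: [0.4664, -0.2116, 0.0167]
eef_rot: [0.0, 1.0, 0.017, 0.0]
wrist_force: [-0.9, -0.4, 0.2]
opening: 0.191
grasp_force: 0.0
```

Emit:
jog_arm --series '[[[0,0,0,0,0,0,15],[0,0,0,0,0,0,14],[0,0,0,0,0,0,13],[0,0,0,0,0,0,12],[0,0,0,0,0,0,11],[0,0,0,0,0,0,10],[0,0,0,0,0,0,10],[0,0,0,0,0,0,10],[0,0,0,0,0,0,10],[0,0,0,0,0,0,10]]]'

```text
time_s: 4.2
eef_pos: [0.4663, -0.2117, 0.0165]
eef_rot: [0.0, 1.0, 0.017, 0.0]
wrist_force: [-1.0, -0.9, 5.1]
opening: 0.131
grasp_force: 47.3
```

```bash
python3 - <<'E'
from h import *
o,R=tool(); print(o["eef_pos"],R.round(3).tolist(),o["wrist_force"],o["opening"],o["grasp_force"])
E
```

```text
[ 0.46632597 -0.21168625  0.01652647] [[0.999, 0.034, 0.0], [0.034, -0.999, -0.0], [0.0, 0.0, -1.0]] [-1.00286433 -0.89681216  5.06830996] 0.1307467400653289 47.34787702560425
```

Emit:
jog_arm --series '[[[0,0,-0.2,0,0,0,10],[-0.4,0,-0.1,0,0,0,10],[-0.5,0,0,0,0,0,10],[-0.5,0,0,0,0,0,10],[-0.5,0,0,0,0,0,10],[-0.5,0,0,0,0,0,10],[-0.5,0,0,0,0,0,10],[-0.5,0,0,0,0,0,10],[-0.5,0,0,0,0,0,10],[-0.5,0,0,0,0,0,10]]]'

```text
time_s: 5.2
eef_pos: [0.4617, -0.2116, 0.0166]
eef_rot: [0.0, 1.0, 0.017, 0.0]
wrist_force: [3.5, -0.7, 0.0]
opening: 0.129
grasp_force: 46.9
```

Emit:
jog_arm --series '[[[-0.4,0,0,0,0,0,10],[-0.4,0,0,0,0,0,10],[-0.4,0,0,0,0,0,10],[-0.4,0,0,0,0,0,10],[-0.4,0,0,0,0,0,10],[-0.4,0,0,0,0,0,10],[-0.4,0,0,0,0,0,10],[-0.4,0,0,0,0,0,10],[-0.4,0,0,0,0,0,10],[-0.4,0,0,0,0,0,10]]]'

```text
time_s: 6.2
eef_pos: [0.4577, -0.2118, 0.0166]
eef_rot: [-0.0, 1.0, 0.017, 0.0]
wrist_force: [4.0, -0.5, -0.9]
opening: 0.132
grasp_force: 46.9
```

Pull b reads about 4–5 N. Next I'll release it and go to c.

Emit:
jog_arm --series '[[[0,0,0,0,0,0,20],[0,0,0,0,0,0,30],[0,0,0,0,0,0,36],[0,0,-15,0,0,0,40],[0,0,-15,0,0,0,40],[0,0,-16,0,0,0,40],[4,26,0,0,0,0,40],[4,30,0,0,0,0,40],[0.5,20,0,0,0,0,40],[0,0,0,0,0,0,40]]]'

```text
time_s: 7.2
eef_pos: [0.4688, -0.2898, 0.0627]
eef_rot: [0.0, 1.0, 0.016, 0.0]
wrist_force: [0.3, 0.4, -0.9]
opening: 0.471
grasp_force: 0.0
```

```bash
cat >> h.py <<'E'
def look(n,cx,box=None,w=60):
    "pads' inner edges and grip top columns in the wrist view"
    c=ctrl.camera("wrist"); f=c["frame"]; np.savez(n+".npz",**c)
    g=cv2.cvtColor(f,cv2.COLOR_BGR2GRAY); P=pts(c); Z=P[...,2]
    o,R=tool(); print(o["eef_pos"].round(4),np.arctan2(R[1,0],R[0,0]).round(4),o["wrist_force"].round(2),o["opening"].round(3))
    for r in (265,275,285,295): 
        d=g[r]<75; l=[u for u in range(200,286) if d[u]][-1:]; q=[u for u in range(286,380) if d[u]][:1]; print(r,l,q)
    v,u=np.indices(Z.shape)
    m=(abs(u-cx)<w)&(v>190)&(v<330)&(Z>.034)&(Z<.042)&(abs(P[...,1]-o["eef_pos"][1])<.02)
    for k in rect(m,c,.038,60): print(k)
    for r in (225,235,245,255,265): 
        w_=np.nonzero(m[r])[0]; print(r, (w_.min(),w_.max()) if len(w_) else None)
    for k in rect(m,c,.038,60): print("w",k)
    return c
E
python3 -c "
from h import *
c=look('w2',286)"
```

```text
Traceback (most recent call last):
  File "h.py", line 29, in look
    o,R=tool(); print(o["eef_pos"].round(4),np.arctan2(R[1,0],R[0,0]).round(4),o["wrist_force"].round(2),o["opening"].round(3))
                                                                                                         ^^^^^^^^^^^^^^^^^^
AttributeError: 'float' object has no attribute 'round'
```

```bash
sed -i 's/o\["opening"\].round(3)/round(o["opening"],3)/' h.py
python3 -c "
from h import *
c=look('w2',286); cv2.imwrite('pics/w2.png',c['frame'])"
```

```text
[ 0.4681 -0.2869  0.0619] 0.0327 [ 0.47 -0.58  0.26] 0.47
265 [285] [286]
275 [285] [286]
285 [242] [327]
295 [243] [327]
((274, 224, 22, 57), array([ 468.8, -288.1]), array([34.3, 11.8]), 2.43)
225 (np.int64(275), np.int64(293))
235 (np.int64(274), np.int64(295))
245 (np.int64(274), np.int64(295))
255 (np.int64(274), np.int64(295))
265 (np.int64(275), np.int64(295))
w ((274, 224, 22, 57), array([ 468.8, -288.1]), array([34.3, 11.8]), 2.43)
```

View pics/w2.png

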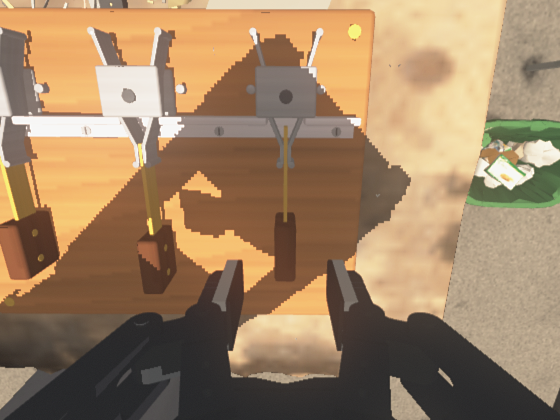

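Grip c is centred between the pads (cols 274–295, pad middle 284.7), and gauge b is visibly drawn back and still held in its clip.

Emit:
jog_arm --series '[[[0,0,10,0,0,0,36],[0,0,12,0,0,0,30],[0,0,12,0,0,0,26],[0,0,8,0,0,0,24],[0,0,3,0,0,0,22],[0,0,0,0,0,0,20],[0,0,0,0,0,0,18],[0,0,0,0,0,0,16],[0,0,0,0,0,0,15],[0,0,0,0,0,0,14]]]'

```text
time_s: 8.3
eef_pos: [0.469, -0.2876, 0.018]
eef_rot: [0.0, 1.0, 0.017, 0.0]
wrist_force: [0.1, 0.3, 0.5]
opening: 0.162
grasp_force: 0.0
```

Emit:
jog_arm --series '[[[0,0,0,0,0,0,13],[0,0,0,0,0,0,12],[0,0,0,0,0,0,11],[0,0,0,0,0,0,10],[0,0,0,0,0,0,10],[0,0,0,0,0,0,10],[0,0,-0.2,0,0,0,10],[0,0,-0.1,0,0,0,10],[0,0,0,0,0,0,10],[0,0,0,0,0,0,10]]]'

```text
time_s: 9.3
eef_pos: [0.469, -0.2877, 0.018]
eef_rot: [0.0, 1.0, 0.017, 0.0]
wrist_force: [1.1, -1.7, 3.1]
opening: 0.128
grasp_force: 45.9
```

Emit:
jog_arm --series '[[[-0.4,0,0,0,0,0,10],[-0.4,0,0,0,0,0,10],[-0.4,0,0,0,0,0,10],[-0.4,0,0,0,0,0,10],[-0.4,0,0,0,0,0,10],[-0.4,0,0,0,0,0,10],[-0.4,0,0,0,0,0,10],[-0.4,0,0,0,0,0,10],[-0.4,0,0,0,0,0,10],[-0.4,0,0,0,0,0,10]]]'

```text
time_s: 10.3
eef_pos: [0.4666, -0.2876, 0.0183]
eef_rot: [0.0, 1.0, 0.017, 0.002]
wrist_force: [8.9, -0.2, -0.5]
opening: 0.131
grasp_force: 45.7
```

Emit:
jog_arm --series '[[[-0.4,0,0,0,0,0,10],[-0.4,0,0,0,0,0,10],[-0.4,0,0,0,0,0,10],[-0.4,0,0,0,0,0,10],[-0.4,0,0,0,0,0,10],[-0.4,0,0,0,0,0,10],[-0.4,0,0,0,0,0,10],[-0.4,0,0,0,0,0,10],[-0.4,0,0,0,0,0,10],[-0.4,0,0,0,0,0,10]]]'

```text
time_s: 11.3
eef_pos: [0.4626, -0.2878, 0.0183]
eef_rot: [0.0, 1.0, 0.017, 0.002]
wrist_force: [8.7, -0.9, 0.3]
opening: 0.128
grasp_force: 45.7
```

c reads about 8.7 N. One more small draw, then on to a.

Emit:
jog_arm --series '[[[-0.4,0,0,0,0,0,10],[-0.4,0,0,0,0,0,10],[-0.4,0,0,0,0,0,10],[0,0,0,0,0,0,20],[0,0,0,0,0,0,30],[0,0,0,0,0,0,36],[0,0,-15,0,0,0,40],[0,0,-15,0,0,0,40],[0,0,-15,0,0,0,40],[0,0,0,0,0,0,40]]]'

```text
time_s: 12.3
eef_pos: [0.4614, -0.2895, 0.0665]
eef_rot: [0.002, 1.0, 0.017, 0.002]
wrist_force: [1.1, -0.6, 0.2]
opening: 0.476
grasp_force: 0.0
```

Emit:
jog_arm --series '[[[4,-20,0,0,0,0,40],[4,-30,0,0,0,0,40],[2,-35,0,0,0,0,40],[0,-35,0,0,0,0,40],[0,-22,0,0,0,0,40],[0,-9,0,0,0,0,40],[0,0,0,0,0,0,40],[0,0,0,0,0,0,40],[0,0,0,0,0,0,40],[0,0,0,0,0,0,40]]]'

```text
time_s: 13.3
eef_pos: [0.4647, -0.1375, 0.063]
eef_rot: [0.0, 1.0, 0.016, 0.0]
wrist_force: [-0.2, -0.5, 0.1]
opening: 0.466
grasp_force: 0.0
```

```bash
python3 -c "
from h import *
c=look('w3',286)"
```

```text
[ 0.4645 -0.1374  0.0629] 0.0325 [ 0.69 -0.27 -0.5 ] 0.472
265 [285] [286]
275 [285] [286]
285 [243] [326]
295 [243] [327]
((272, 224, 21, 57), array([ 464.8, -136.2]), array([34.4, 11.5]), 1.86)
225 (np.int64(274), np.int64(291))
235 (np.int64(272), np.int64(292))
245 (np.int64(272), np.int64(292))
255 (np.int64(272), np.int64(292))
265 (np.int64(272), np.int64(292))
w ((272, 224, 21, 57), array([ 464.8, -136.2]), array([34.4, 11.5]), 1.86)
```

Emit:
jog_arm --series '[[[0,-1.5,10,0,0,0,36],[0,0,12,0,0,0,30],[0,0,12,0,0,0,26],[0,0,8,0,0,0,24],[0,0,3,0,0,0,22],[0,0,0,0,0,0,20],[0,0,0,0,0,0,18],[0,0,0,0,0,0,16],[0,0,0,0,0,0,15],[0,0,0,0,0,0,14]]]'

```text
time_s: 14.35
eef_pos: [0.4647, -0.1352, 0.0183]
eef_rot: [0.0, 1.0, 0.017, 0.0]
wrist_force: [0.3, -0.6, 0.9]
opening: 0.166
grasp_force: 0.1
```

Emit:
jog_arm --series '[[[0,0,0,0,0,0,13],[0,0,0,0,0,0,12],[0,0,0,0,0,0,11],[0,0,0,0,0,0,10],[0,0,0,0,0,0,10],[0,0,0,0,0,0,10],[0,0,-0.2,0,0,0,10],[0,0,-0.2,0,0,0,10],[0,0,0,0,0,0,10],[0,0,0,0,0,0,10]]]'

```text
time_s: 15.35
eef_pos: [0.4647, -0.1351, 0.0184]
eef_rot: [0.0, 1.0, 0.017, 0.0]
wrist_force: [1.7, -1.5, 0.9]
opening: 0.126
grasp_force: 45.4
```

Emit:
jog_arm --series '[[[-0.4,0,0,0,0,0,10],[-0.4,0,0,0,0,0,10],[-0.4,0,0,0,0,0,10],[-0.4,0,0,0,0,0,10],[-0.4,0,0,0,0,0,10],[-0.4,0,0,0,0,0,10],[-0.4,0,0,0,0,0,10],[-0.4,0,0,0,0,0,10],[-0.4,0,0,0,0,0,10],[-0.4,0,0,0,0,0,10]]]'

```text
time_s: 16.35
eef_pos: [0.4623, -0.1353, 0.0189]
eef_rot: [0.0, 1.0, 0.017, 0.002]
wrist_force: [7.5, 1.1, -0.0]
opening: 0.128
grasp_force: 45.3
```

Emit:
jog_arm --series '[[[-0.4,0,0,0,0,0,10],[-0.4,0,0,0,0,0,10],[-0.4,0,0,0,0,0,10],[-0.4,0,0,0,0,0,10],[-0.4,0,0,0,0,0,10],[-0.4,0,0,0,0,0,10],[-0.4,0,0,0,0,0,10],[-0.4,0,0,0,0,0,10],[-0.4,0,0,0,0,0,10],[-0.4,0,0,0,0,0,10]]]'

```text
time_s: 17.35
eef_pos: [0.4583, -0.1354, 0.0189]
eef_rot: [0.0, 1.0, 0.017, 0.002]
wrist_force: [8.7, 1.1, -0.3]
opening: 0.126
grasp_force: 45.4
```

a holds about 8 N and c about 8.7 N, while b holds only about 4 N, so clip b is the weak one. One more millimetre on a, then back to b and draw its gauge out.

Emit:
jog_arm --series '[[[-0.4,0,0,0,0,0,10],[-0.4,0,0,0,0,0,10],[-0.4,0,0,0,0,0,10],[0,0,0,0,0,0,20],[0,0,0,0,0,0,30],[0,0,0,0,0,0,36],[0,0,-15,0,0,0,40],[0,0,-15,0,0,0,40],[0,0,-15,0,0,0,40],[0,0,0,0,0,0,40]]]'

```text
time_s: 18.35
eef_pos: [0.4562, -0.1359, 0.0647]
eef_rot: [0.001, 1.0, 0.017, 0.001]
wrist_force: [0.3, -0.7, -0.0]
opening: 0.465
grasp_force: 0.0
```

Emit:
jog_arm --series '[[[0,15,0,0,0,0,40],[0,25,0,0,0,0,40],[0,20,0,0,0,0,40],[0,16,0,0,0,0,40],[0,0,0,0,0,0,40],[0,0,0,0,0,0,40],[0,0,0,0,0,0,40],[0,0,0,0,0,0,40],[0,0,0,0,0,0,40],[0,0,0,0,0,0,40]]]'

```text
time_s: 19.35
eef_pos: [0.4579, -0.2108, 0.0634]
eef_rot: [0.0, 1.0, 0.017, 0.0]
wrist_force: [-0.5, 0.4, -0.4]
opening: 0.468
grasp_force: 0.0
```

```bash
python3 -c "
from h import *
c=look('w4',286); cv2.imwrite('pics/w4.png',c['frame'])"
```

```text
[ 0.4579 -0.2109  0.0634] 0.0344 [-0.64 -0.07  0.95] 0.476
265 [285] [286]
275 [285] [286]
285 [242] [327]
295 [243] [327]
((276, 224, 22, 57), array([ 457.9, -211.9]), array([34.6, 11.5]), 1.55)
225 (np.int64(278), np.int64(295))
235 (np.int64(276), np.int64(296))
245 (np.int64(276), np.int64(296))
255 (np.int64(276), np.int64(296))
265 (np.int64(276), np.int64(296))
w ((276, 224, 22, 57), array([ 457.9, -211.9]), array([34.6, 11.5]), 1.55)
```

View pics/w4.png

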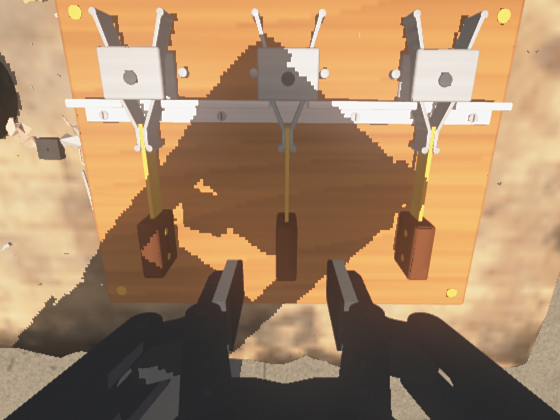

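All three gauges are drawn and held. Gauge b (cols 276–296) sits 0.7 mm right of the pad centre.

Emit:
jog_arm --series '[[[0,0.7,10,0,0,0,36],[0,0,12,0,0,0,30],[0,0,12,0,0,0,26],[0,0,8,0,0,0,24],[0,0,3,0,0,0,20],[0,0,0,0,0,0,16],[0,0,0,0,0,0,14],[0,0,0,0,0,0,12],[0,0,0,0,0,0,10],[0,0,0,0,0,0,10]]]'

```text
time_s: 20.4
eef_pos: [0.4582, -0.2122, 0.0188]
eef_rot: [0.0, 1.0, 0.017, 0.0]
wrist_force: [-0.3, 0.6, 2.5]
opening: 0.129
grasp_force: 45.3
```

Emit:
jog_arm --series '[[[0,0,-0.2,0,0,0,10],[0,0,-0.2,0,0,0,10],[-0.5,0,0,0,0,0,10],[-0.7,0,0,0,0,0,10],[-1,0,0,0,0,0,10],[-1,0,0,0,0,0,10],[-1,0,0,0,0,0,10],[-1,0,0,0,0,0,10],[-1,0,0,0,0,0,10],[-1,0,0,0,0,0,10]]]'

```text
time_s: 21.4
eef_pos: [0.4507, -0.2123, 0.0188]
eef_rot: [0.0, 1.0, 0.017, 0.0]
wrist_force: [3.2, 0.2, 1.5]
opening: 0.132
grasp_force: 45.1
```

Emit:
jog_arm --series '[[[-1.5,0,0,0,0,0,10],[-1.5,0,0,0,0,0,10],[-1.5,0,0,0,0,0,10],[-1.5,0,0,0,0,0,10],[-2,0,0,0,0,0,10],[-2,0,0,0,0,0,10],[-2,0,0,0,0,0,10],[-2,0,0,0,0,0,10],[-2,0,0,0,0,0,10],[-1,0,0,0,0,0,10]]]'

```text
time_s: 22.4
eef_pos: [0.4336, -0.2129, 0.0188]
eef_rot: [0.0, 1.0, 0.017, 0.0]
wrist_force: [2.6, 0.8, 5.1]
opening: 0.129
grasp_force: 45.6
```

Emit:
jog_arm --series '[[[0,0,0,0,0,0,18],[0,0,0,0,0,0,26],[0,0,0,0,0,0,36],[0,0,-15,0,0,0,45],[0,0,-20,0,0,0,50],[0,0,-20,0,0,0,50],[20,0,0,0,0,0,50],[30,0,0,0,0,0,50],[30,0,0,0,0,0,50],[20,0,0,0,0,0,50]]]'

```text
time_s: 23.4
eef_pos: [0.535, -0.2092, 0.0735]
eef_rot: [-0.0, 1.0, 0.017, -0.0]
wrist_force: [0.2, -0.3, 0.5]
opening: 0.587
grasp_force: 0.0
```

```bash
python3 - <<'E'
from h import *
c=ctrl.camera("wrist"); np.savez("w5.npz",**c); cv2.imwrite("pics/w5.png",c["frame"])
o,R=tool(); print(o["eef_pos"].round(4),np.arctan2(R[1,0],R[0,0]).round(4),o["wrist_force"].round(2),o["opening"])
P=pts(c);Z=P[...,2]
m=(abs(P[...,0]-.551)<.035)&(abs(P[...,1]+.21)<.03)&(Z>.030)&(Z<.040)
for k in rect(cv2.morphologyEx(m.astype(np.uint8),cv2.MORPH_OPEN,np.ones((21,21))),c,.034): print(k)
E
```

```text
[ 0.5372 -0.2094  0.0739] 0.0344 [ 0.28 -0.46  0.36] 0.5838884993183235
((283, 209, 28, 27), array([ 548.3, -216. ]), array([16.3, 16.1]), 1.98)
```

View pics/w5.png

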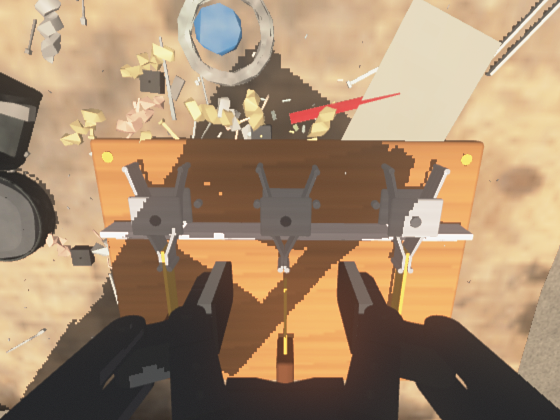

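The blade of b (tip at row ~288) is well clear of the lips at row 270. Housing b covers cols 260–311, rows 190–234, and is centred between the pads. Next I'll check the x calibration against the pads' front edges.

```bash
python3 - <<'E'
from h import *
c=dict(np.load("w5.npz")); P=pts(c); o,R=tool()
print("housing rows/cols",ray(c,[(285.5,190),(285.5,234),(260,212),(311,212),(286,222)],.034).round(4).tolist())
print("blade tip",ray(c,[(285,288)],.029), "grip front",ray(c,[(285,335)],.038))
print(P[205:225:10,270:300:10,2].round(4).tolist(), P[222,285].round(4))
f=c["frame"]; g=cv2.cvtColor(f,cv2.COLOR_BGR2GRAY)
for u in (222,228,352,346): print(u,[(r,int(g[r,u]),P[r,u].round(3).tolist()) for r in range(256,276,3)])
for r in (270,280,300): print(r,g[r,200:250].tolist(),g[r,320:370].tolist())
E
```

```text
housing rows/cols [[0.5676, -0.2088], [0.5405, -0.2097], [0.5538, -0.1944], [0.5549, -0.2241], [0.5481, -0.2097]]
blade tip [[ 0.50074341 -0.21083764]] grip front [[ 0.47142662 -0.21185205]]
[[0.0331, 0.0345, 0.0347], [0.0349, 0.0341, 0.0349]] [ 0.5486 -0.2091  0.0354]
222 [(256, 183, [0.513, -0.167, 0.01]), (259, 182, [0.511, -0.167, 0.012]), (262, 107, [0.546, -0.181, 0.082]), (265, 108, [0.546, -0.181, 0.085]), (268, 108, [0.546, -0.182, 0.088]), (271, 96, [0.546, -0.182, 0.091]), (274, 64, [0.546, -0.183, 0.093])]
228 [(256, 184, [0.513, -0.171, 0.01]), (259, 184, [0.511, -0.171, 0.011]), (262, 62, [0.546, -0.183, 0.082]), (265, 61, [0.546, -0.184, 0.085]), (268, 58, [0.545, -0.184, 0.086]), (271, 58, [0.544, -0.184, 0.087]), (274, 58, [0.542, -0.184, 0.086])]
352 [(256, 187, [0.516, -0.257, 0.009]), (259, 192, [0.514, -0.257, 0.01]), (262, 108, [0.548, -0.239, 0.082]), (265, 108, [0.548, -0.239, 0.085]), (268, 108, [0.548, -0.238, 0.088]), (271, 109, [0.547, -0.238, 0.089]), (274, 107, [0.548, -0.237, 0.093])]
346 [(256, 187, [0.516, -0.252, 0.011]), (259, 192, [0.514, -0.252, 0
[... 867 characters left out ...]
, 189, 190, 190, 190] [197, 196, 196, 196, 196, 196, 195, 195, 195, 196, 196, 195, 195, 195, 196, 197, 197, 114, 62, 60, 62, 61, 60, 62, 62, 61, 62, 61, 61, 63, 88, 107, 110, 109, 109, 109, 109, 109, 109, 109, 109, 109, 103, 71, 62, 64, 65, 64, 65, 65]
300 [103, 102, 103, 102, 103, 103, 104, 102, 103, 103, 105, 103, 72, 50, 49, 49, 50, 51, 50, 49, 50, 51, 51, 51, 51, 51, 51, 52, 51, 52, 52, 51, 63, 94, 98, 98, 98, 98, 98, 98, 97, 97, 98, 96, 98, 98, 98, 98, 97, 98] [192, 192, 192, 192, 192, 192, 192, 192, 191, 192, 191, 192, 192, 192, 192, 194, 193, 110, 63, 62, 64, 63, 63, 64, 61, 63, 62, 62, 63, 62, 62, 60, 62, 61, 62, 60, 61, 71, 106, 110, 109, 108, 109, 108, 109, 108, 109, 109, 108, 110]
```

Emit:
jog_arm --series '[[[10,0.6,0,0,0,0,48],[6,0,10,0,0,0,46],[0,0,12,0,0,0,46],[0,0,12,0,0,0,46],[0,0,10,0,0,0,46],[0,0,6,0,0,0,44],[0,0,2,0,0,0,40],[0,0,0,0,0,0,36],[0,0,0,0,0,0,34],[0,0,0,0,0,0,33]]]'

```text
time_s: 24.45
eef_pos: [0.5495, -0.2094, 0.0218]
eef_rot: [0.0, 1.0, 0.017, -0.0]
wrist_force: [1.4, 0.8, -1.2]
opening: 0.386
grasp_force: 0.5
```

Emit:
jog_arm --series '[[[0,0,0,0,0,0,32],[0,0,0,0,0,0,31],[0,0,0,0,0,0,30],[0,0,0,0,0,0,28],[0,0,0,0,0,0,26],[0,0,0,0,0,0,26],[0,0,0,0,0,0,26],[0,0,0,0,0,0,26],[0,0,0,0,0,0,26],[0,0,0,0,0,0,26]]]'

```text
time_s: 25.45
eef_pos: [0.5498, -0.2096, 0.0222]
eef_rot: [0.0, 1.0, 0.017, 0.0]
wrist_force: [-0.6, 1.2, 5.3]
opening: 0.333
grasp_force: 59.7
```

Emit:
jog_arm --series '[[[0,0,-2,0,0,0,26],[0,0,-4,0,0,0,26],[0,0,-8,0,0,0,26],[0,0,-10,0,0,0,26],[0,0,-14,0,0,0,26],[0,0,-18,0,0,0,26],[0,0,-18,0,0,0,26],[0,0,-16,0,0,0,26],[0,0,-8,0,0,0,26],[0,0,0,0,0,0,26]]]'

```text
time_s: 26.45
eef_pos: [0.5504, -0.21, 0.1216]
eef_rot: [0.001, 1.0, 0.017, 0.001]
wrist_force: [-0.1, 0.5, -0.7]
opening: 0.333
grasp_force: 60.0
```

```bash
python3 - <<'E'
from h import *
o,R=tool(); d=np.array([.4658,.0819,o["eef_pos"][2]])-o["eef_pos"]; print(o["eef_pos"],np.arctan2(R[1,0],R[0,0]),o["wrist_force"],o["opening"],"tool shift mm",(R.T@d*1000).round(1))
E
```

```text
[ 0.55042015 -0.20999711  0.12159431] 0.03380891382410254 [-0.09712503  0.48934419 -0.67305942] 0.33276238037491 tool shift mm [ -74.7 -294.6   -0.7]
```

Emit:
jog_arm --series '[[[-5,-20,0,0,0,0,26],[-9,-36,0,0,0,0,26],[-11,-42,0,0,0,0,26],[-11,-42,0,0,0,0,26],[-11,-42,0,0,0,0,26],[-11,-42,0,0,0,0,26],[-9,-40,0,0,0,0,26],[-7.5,-30.5,0,0,0,0.05,26],[0,0,0,0,0,0.06,26],[0,0,0,0,0,0.06,26]]]'

```text
time_s: 27.45
eef_pos: [0.464, 0.0836, 0.1188]
eef_rot: [0.0, 0.998, -0.068, -0.001]
wrist_force: [1.0, -0.3, -0.9]
opening: 0.329
grasp_force: 60.0
```

```bash
python3 - <<'E'
from h import *
o,R=tool(); print(o["eef_pos"],np.arctan2(R[1,0],R[0,0]),o["opening"])
c=ctrl.camera("wrist"); np.savez("w6.npz",**c); cv2.imwrite("pics/w6.png",c["frame"])
P=pts(c); Z=P[...,2]; m=(abs(P[...,0]-.466)<.08)&(abs(P[...,1]-.082)<.05)&(Z>.010)&(Z<.017)
for k in cv2.findContours(m.astype(np.uint8),0,1)[0]:
    if cv2.contourArea(k)>40: print(cv2.boundingRect(k))
print(cv2.minAreaRect((P[m][:,:2]*1000).astype(np.float32)))
E
```

```text
[0.46395321 0.0836153  0.11884555] -0.13616633724191046 0.32924870356606184
(247, 133, 81, 82)
((470.55877685546875, 76.34685516357422), (69.0151596069336, 101.8092269897461), 82.03072357177734)
```

View pics/w6.png

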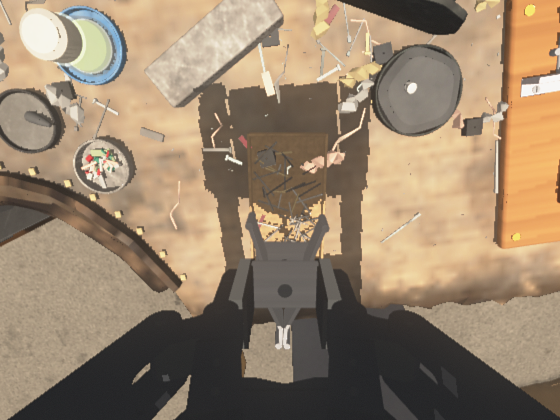

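The tray (far edge at row 133, cols 248–327) is parallel to the held clip and about 2 px right of the tool plane. I'll shift 1.5 mm and lower.

Emit:
jog_arm --series '[[[2,1.5,10,0,0,0,26],[0,0,18,0,0,0,26],[0,0,20,0,0,0,26],[0,0,20,0,0,0,26],[0,0,12,0,0,0,26],[0,0,8,0,0,0,26],[0,0,6,0,0,0,26],[0,0,4,0,0,0,26],[0,0,2,0,0,0,26],[0,0,2,0,0,0,26]]]'

```text
time_s: 28.5
eef_pos: [0.4675, 0.0806, 0.018]
eef_rot: [0.0, 0.998, -0.068, 0.001]
wrist_force: [0.6, 0.0, -0.6]
opening: 0.333
grasp_force: 60.0
```

Emit:
jog_arm --series '[[[0,0,1,0,0,0,26],[0,0,1,0,0,0,26],[0,0,0.5,0,0,0,26],[0,0,0,0,0,0,30],[0,0,0,0,0,0,34],[0,0,0,0,0,0,40],[0,0,-3,0,0,0,46],[0,0,-15,0,0,0,52],[0,0,-30,0,0,0,60],[0,0,-40,0,0,0,60]]]'

```text
time_s: 29.5
eef_pos: [0.4653, 0.0807, 0.1028]
eef_rot: [-0.0, 0.998, -0.068, -0.002]
wrist_force: [0.5, 0.3, 1.6]
opening: 0.707
grasp_force: 0.0
```

Emit:
jog_arm --series '[[[0,0,-30,0,0,0,60],[0,0,-40,0,0,0,60],[-10,20,-30,0,0,0,60],[-10,30,0,0,0,0,60],[-10,30,0,0,0,0,60],[0,20,0,0,0,0,60],[0,0,0,0,0,0,60],[0,0,0,0,0,0,60],[0,0,0,0,0,0,60],[0,0,0,0,0,0,60]]]'

```text
time_s: 30.5
eef_pos: [0.4238, -0.0136, 0.2031]
eef_rot: [-0.0, 0.998, -0.067, -0.0]
wrist_force: [0.1, 0.4, 0.2]
opening: 0.703
grasp_force: 0.0
```

```bash
python3 - <<'E'
from h import *
o,R=tool(); print(o["eef_pos"],o["wrist_force"])
c=ctrl.camera("wrist"); np.savez("w7.npz",**c)
cv2.imwrite("pics/w7.png",c["frame"])
E
```

```text
[ 0.42377132 -0.01359304  0.20310342] [0.07185826 0.43517295 0.19309719]
```

View pics/w7.png

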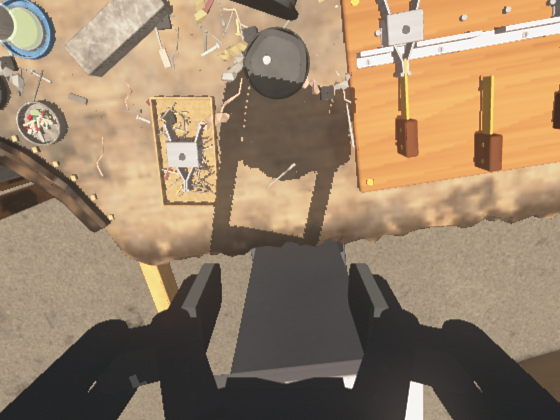

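The clip lies flat inside the tray at (183,153), and gauge b stands free on the board at (488,150). I'm handing in.

```bash
python3 -c "
from h import *
c=dict(np.load('w7.npz'));P=pts(c);print(P[153,178:188:4].round(4).tolist())
print(ctrl.hand_in())"
```

```text
[[0.4706, 0.0832, 0.0276], [0.47, 0.0797, 0.0268], [0.4694, 0.0762, 0.0259]]
the job is handed in; nothing more can be done
None
```

I pull-tested all three clips: the middle clip (b) was weakest at about 4 N, against 8 to 9 N for the other two. I drew its gauge out and left it on the board, laid the clip flat in the scrap tray, and handed the job in; the hand-in gave no verdict.

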